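Tip dowel pins through the slot of the pin box

ROBOT

A 6-joint arm with a two-finger parallel gripper is mounted at the origin on the work surface; the furniture and walls round the work are solid. World frame = base frame: x ahead of the robot, y to its left, z up, the work surface at z = 0. Lengths are in m, angles in rad, forces in N, time in s.
With the tool pointing down it reaches from about 0.35 to 0.95 m from the base axis. Payload 17.4 kg.
Tool frame: the origin (TCP) lies between the finger pads; the fingertips stand 14 mm ahead of it and the grasp point (between the pads) lies 5 mm behind it; z points along the fingers, y is the line along which they close (so a half turn about z gives the same grasp; the last joint's range is limited). The gripper opens to 93 mm and grips with 3 to 60 N. Pads are 15 mm wide; open, the fingers measure 128 mm over their backs; the gripper's body (75 mm by 188 mm) begins 65 mm behind the grasp point.
Start: joints at [-1.19, 0.116, 1.442, -0, 1.584, -0.038], TCP at [0.274, -0.617, 0.233] pointing down, gripper open.
Joint ranges: [-2.83, 2.83], [-0.83, 2.19], [0.07, 2.5], [-1.14, 4.28], [0.01, 3], [-2.97, 2.97]. Speed limits (rad/s): [1.89, 1.89, 2.22, 3.14, 3.14, 3.14].

INTERFACE

Orientations are given as a unit quaternion [x, y, z, w].
In Python, from station import bot gives the robot as it stands.
- The arm moves only by the tool drive_tool, never from a script. Its argument "moves" is a list of rows, each an object of numbers: "dx", "dy", "dz": the shift along the tool's x, y, z in units of 30 mm (1.0 is 30 mm); "rx", "ry", "rz": the turn, a rotation vector about the tool's x, y, z in rad. In form: [{"dx": .., "dy": .., "dz": .., "rx": .., "ry": .., "rz": ..}, ...]. A call has 1 to 20 rows; each row is the pose to reach, as a shift and turn from the pose commanded when the call began, along the tool's axes at that moment; what a row does not reach only later rows make up. A row lasts 1/10 s, in which the tool goes at most 50 mm and 8.59 degrees, less where a joint would pass 70% of its speed; a pose out of reach is approached as far as the arm can. A call with a gripper value outside its range is refused whole. "hand" is the finger opening in mm, from 0 to 93, set as the call begins (left out, the last holds). The fingers move at their own pace and stop on an object; the grip force is fixed at half the most. Time passes only in rows, so rows that repeat a pose let the fingers close. It gives the time, the measured TCP pose, the force, the opening and the grip force at its end, in the units of the state.
- bot.observe(): the state, without advancing time (a new reading comes with each control period).
- bot.capture(name): name is "side" or "top" or "wrist"; returns (picture, depth): 384x512x3 uint8, red, green, blue; 384x512 float32, m along the optical axis (not along the pixel's ray), 0 where there is no reading.
- bot.camera_params(name): a dict with "fx", "fy", "cx", "cy" (pixels), "R" (3x3) and "t" (3): a world point X has camera coordinates R X + t. Camera axes: x right, y down, z forward; pixel columns grow to the right and rows downward; lengths in m; the calibration is good to about 2 mm. A picture is of the moment at which its call begins: read the wrist's pose just before it. camera_params takes no time and is no camera call; for the wrist camera it gives the pose at the moment of the call.
- bot.close_job(): hands the job in; it is judged then, once.
The state is a dict: "time_s": time; "joints": joint angles; "joint_velocities": joint speeds; "tau": joint torques, N m; "tcp_pos": TCP position; "eef_rot": TCP orientation; "wrist_force": force on the tool from outside, world axes, zero at the start; "wrist_torque": the same for the moment, N m; "grip_width": opening from 0.0 (shut) to 1.0 (fully open); "grip_force": force on a finger pad.
Only numpy, scipy, OpenCV 4.12 (cv2) and the standard library are available. Lean on these libraries where they do the work, as an engineer would, in place of code of your own. Each camera call takes 0.05 s, during which the arm holds its last target. There are 200 camera calls.

TASK

The offcut is covering the slot of the pin box: put it down flat on the bench. Then tip all four steel dowel pins out of the tray through the box's slot, turning the tray so that they line up with it, and stand the empty tray upright on the bench again. Do not touch the pins with the gripper, and leave the glue bottle, beech blank, battery pack and tape measure as they stand.

Things in the scene. Friction and masses are not known exactly. Their poses are not given: they have to be found in the camera images.
- slot_box: Plywood pin box with dark wooden top, fixed to the bench, 110 (its x) by 150 (y) by 78 mm high. Origin: centre of its underside, z up. In the top is a hopper mouth over a slot 17 mm wide, 110 mm long along y: pins that lie along y and roll into the mouth from the +x side towards -x drop through; pins lying across it hang up. Hollow below, floor 6 mm up.
- slot_mouth (a point): Centre of the hopper mouth (x -25 to +25, y -55 to +55 mm), flush with the box's top, 78 mm up; axes as the box. From the mouth's edge at x = +25 mm the hopper floor slopes down at 40 degrees towards -x, to the slot at x = -25 to -8 mm, 28 mm below the top. The mouth's -x side is a plumb wall.
- tip_tray: Loose blue sheet-metal tray, 0.28 kg, on two rubber feet; origin under it, z up. Pins lie side by side along its y between end walls (98 mm inside, 104 outside). The floor leans back 12 degrees from the open lip (-x) down to the back wall (+x). Tipping the lip down 40 to 50 degrees rolls them out over it, towards -x. Reaches x -35 to +38 mm, 88 mm high.
- tray_grip (a point): Centre of the orange grip block above the tray, at tray x = +9.5 mm, 73 mm above the tray's underside; axes as the tray. The block is 55 (x) by 14 (y) by 30 mm (z): grip it across the 14 mm. It hangs on a 14 mm wide neck at the back (x = 31 to 38 mm), with about 40 mm of free height above the tray floor.
- tray_lip (a point): Middle of the tray's open pouring lip (upper edge), at tray x = -33 mm, 19 mm above its underside; axes as the tray. The floor sheet is 3 mm thick; the front foot stands 19 mm behind the lip (+x), so that the tipped lip can go close over a surface.
- offcut: Loose rectangular wooden offcut, 60 mm (its x) by 115 mm (its y) by 22 mm, about 60 g, that lies flat across the hopper mouth, roughly along the box's x, and covers the slot. Origin: centre of its underside.
- offcut_mid (a point): Centre of the offcut, half-way up (11 mm above its underside); axes as the offcut. Grip it across the 60 mm, with the fingertips kept just above the box's top. The bench is free for it from x = 0.42 to 0.76 m (to 0.70 m where y is below -0.14 m: a drawer chest) and y = -0.42 to +0.31 m, but for the things listed here.
- pin_1: Loose steel dowel pin, 10 mm thick, 90 mm long, about 50 g, in the tray. Origin at its centre; it lies along its own y.
- pin_2: Loose steel dowel pin, 10 mm thick, 90 mm long, about 50 g, in the tray. Origin at its centre; it lies along its own y.
- pin_3: Loose steel dowel pin, 10 mm thick, 90 mm long, about 50 g, in the tray. Origin at its centre; it lies along its own y.
- pin_4: Loose steel dowel pin, 10 mm thick, 90 mm long, about 50 g, in the tray. Origin at its centre; it lies along its own y.
- glue_bottle: Bystander: upright white glue bottle with red cap, about 60 mm across, 181 mm high. Origin: centre of its underside.
- beech_blank: Bystander: upright turned beech cylinder, 36 mm across, 86 mm high. Origin: centre of its underside.
- battery_pack: Bystander: black and yellow battery pack, 91 by 80 mm, 56 mm high. Origin: centre of its underside.
- tape_measure: Bystander: black pocket tape measure, 77 by 86 mm, 39 mm high. Origin: centre of its underside.

How it is judged:
By the outcome, as a careful person would: the job done as asked, in the order asked, and still so for the second after the job is handed in, with the robot touching nothing.
It also fails if it takes over 72 s, if anything falls off the work surface, if the arm or the gripper's body presses on something with over 40 N, if the wrist force passes 120 N, or if a joint passes its speed limit or range.

## Working session

There is one attempt and no reset: what is moved stays moved. The work goes in short steps, Python scripts to look and compute and a tool call to move; the robot and the scene stay as the last step left them, time stands still between calls to the robot, and variables do not carry over. Pictures are saved under pics/ and viewed, at most 10 in all, crops included, and the job is handed in when it is done.

Besides the shell and the picture viewer there is one more tool, called after ">>>" as name(argument=value, ...) on one line, values as JSON. drive_tool: Moves the arm, as the interface text tells. Its arguments: {"type":"object","properties":{"moves":{"type":"array"},"hand":{"type":"number"}},"required":["moves"]}

```bash
ls; mkdir -p pics
cat > h.py <<'E'
import numpy as np, cv2
from scipy.spatial.transform import Rotation as Rn
from station import bot
def cloud(name):
    p=bot.camera_params(name); im,d=bot.capture(name)
    v,u=np.mgrid[0:384,0:512]
    c=np.stack([(u-p['cx'])/p['fx']*d,(v-p['cy'])/p['fy']*d,d],-1)
    return im,d,(c-np.array(p['t']))@np.array(p['R'])
def save(im,n): cv2.imwrite('pics/'+n,im[:,:,::-1])
E
python3 - <<'E'
from h import *
for n in('top','side'):
    im,d,W=cloud(n); save(im,n+'0.png'); np.savez(n+'0.npz',im=im,d=d,W=W)
    p=bot.camera_params(n); print(n,np.round(-np.array(p['R']).T@p['t'],3),p['fx'],(d==0).mean())
s=bot.observe(); print(s['tcp_pos'],s['eef_rot'],s['time_s'],s['grip_width'])
E
```

```text
pics
top [ 0.516 -0.044  0.946] 364.5015541962955 0.004160563151041667
side [0.395 0.752 0.739] 432.6806772934415 0.003946940104166667
[ 0.27442669 -0.616521    0.23199011] [ 9.78155262e-01  2.07875008e-01 -9.31879032e-05 -5.06681148e-04] 0.1 1.0021572600763722
```

View pics/top0.png

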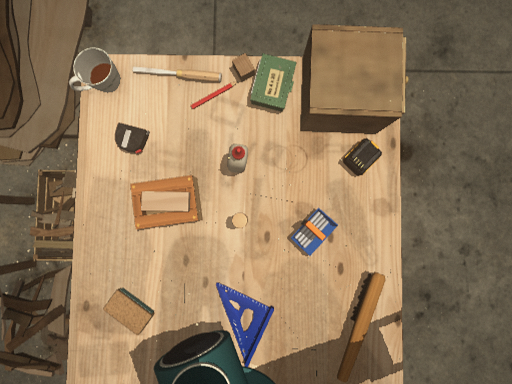

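View pics/side0.png

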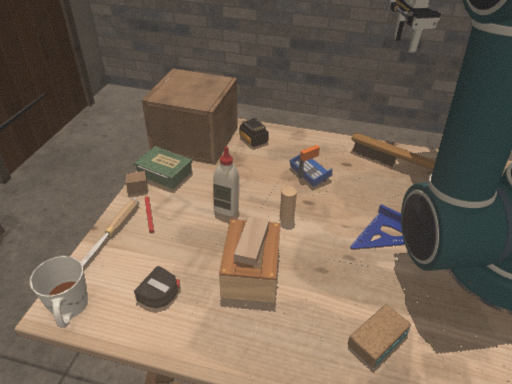

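The top view shows the box at about (165,202) with the offcut across it, and the tray at (314,230) with its orange grip. The blank is at (239,220), the bottle at (237,157), the battery at (362,156) and the tape at (131,137). Next I'll measure them from the depth clouds.

Run:
```python
import numpy as np,cv2
z=np.load('top0.npz');im,W=z['im'],z['W']
hsv=cv2.cvtColor(im,cv2.COLOR_RGB2HSV)
def rect(m,l):
    P=W[m]; r=cv2.minAreaRect((P[:,:2]*1000).astype(np.float32)); print(l,len(P),np.round(r[0],1),np.round(r[1],1),round(r[2],1),'z',np.round(np.percentile(P[:,2],[2,50,98])*1000,1))
def win(u0,u1,v0,v1):
    m=np.zeros(im.shape[:2],bool);m[v0:v1,u0:u1]=1;return m
Z=W[...,2]
b=win(115,215,165,240)
rect(b&(Z>.07)&(Z<.088),'boxtop'); rect(b&(Z>.093)&(Z<.11),'offcut')
t=win(280,345,200,262)
org=(hsv[...,0]<20)&(hsv[...,1]>190)&t&(Z>.06); rect(org,'grip')
P=W[org];print('grip mean',P.mean(0))
blue=(hsv[...,0]>100)&(hsv[...,0]<125)&(hsv[...,1]>120)&t&(Z>.008); rect(blue,'blue')
rect(t&(Z>.008)&(Z<.06),'tray all')
for l,w in dict(blank=(225,255,205,235),bottle=(220,255,140,180),batt=(335,385,130,180),tape=(110,155,118,158)).items(): rect(win(*w)&(Z>.02),l)
# top-view enlarged crop
c=np.hstack([cv2.resize(im[195:265,275:350],None,fx=5,fy=5,interpolation=2),cv2.resize(im[165:235,120:210],(390,350),interpolation=2)])
cv2.imwrite('pics/crop1.png',c[:,:,::-1])
# pins: light pixels
pin=t&(hsv[...,1]<80)&(hsv[...,2]>100)&(Z>.01)
P=W[pin];print('pins',P.mean(0))
# height of blue vs direction
P=W[blue];g=W[org].mean(0)
A=np.c_[P[:,:2]-g[:2]];np.save('a.npy',A)
hi=P[P[:,2]>.03];print('high blue',hi.mean(0),len(hi))
```

```text
boxtop 1886 [542.8 176.3] [109.9 150.4] 9.1 z [74.8 78.7 82. ]
offcut 932 [543.8 168.6] [ 44.4 110.1] 1.0 z [ 97.7 100.6 103.6]
grip 18 [ 499.9 -125.8] [165.2  24.9] 70.4 z [ 79.1  86.9 655.6]
grip mean [ 0.48005754 -0.17138707  0.13374986]
blue 279 [ 473.9 -191. ] [ 66.2 101. ] 47.4 z [11.2 18.4 38.3]
tray all 957 [ 477.9 -193.9] [ 76.  116.5] 43.2 z [11.  19.4 39.4]
blank 195 [501.3 -16.2] [33.  55.3] 0.3 z [58.4 86.7 90.6]
bottle 500 [594.7  -4.1] [167.5  55.7] 8.3 z [ 29.6 125.9 181.1]
batt 908 [ 608.6 -215.3] [127.2 368.6] 47.5 z [23.1 49.1 56.5]
tape 721 [636.7 130.6] [418.5  70.6] 64.8 z [21.8 34.4 39.6]
pins [ 0.48044929 -0.18651039  0.0212197 ]
high blue [ 0.46208616 -0.17659709  0.03496925] 31
```

View pics/crop1.png

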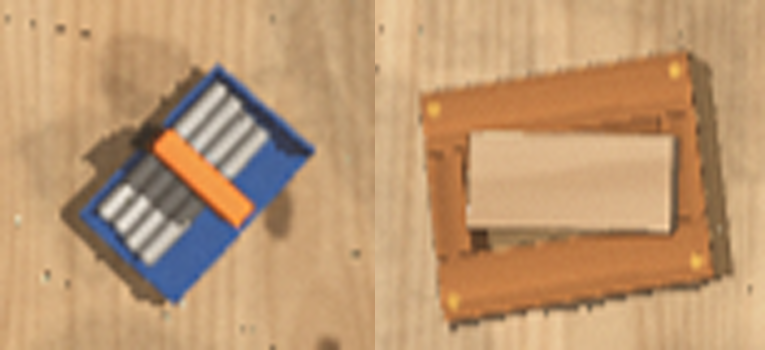

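```bash
cat >> h.py <<'E'
def pose(ang,pitch=0):
    """tool-down; tool x at world angle ang (deg); then tipped about its tray-y axis by pitch deg (lip down positive)"""
    a=np.radians(ang); x=np.array([np.cos(a),np.sin(a),0]); z=np.array([0,0,-1.]); y=np.cross(z,x)
    R=np.stack([x,y,z],1); ty=np.array([-np.sin(a),np.cos(a),0])
    return Rn.from_rotvec(-np.radians(pitch)*ty)*Rn.from_matrix(R)
def rel(pos,R,cur=None):
    s=bot.observe(); p0,R0=cur or (np.array(s['tcp_pos']),Rn.from_quat(s['eef_rot']))
    d=R0.inv().apply(np.array(pos)-p0)/.03; r=(R0.inv()*R).as_rotvec()
    print('dx dy dz',np.round(d,3),'rv',np.round(r,3),'rows>=',round(max(np.linalg.norm(d)*30/50,np.degrees(np.linalg.norm(r))/8.59),1)); return d,r
E
python3 - <<'E'
from h import *
s=bot.observe();p=bot.camera_params('wrist');R0=Rn.from_quat(s['eef_rot'])
c=-np.array(p['R']).T@p['t'];print('cam in tool',R0.inv().apply(c-s['tcp_pos']),'fwd',R0.inv().apply(np.array(p['R'])[2]),p['fx'])
rel([.47,.0,.30],pose(90)); rel([.543,.172,.25],pose(90))
E
```

```text
cam in tool [ 0.07593497 -0.00065775 -0.15178192] fwd [-2.75783678e-01  3.14174852e-04  9.61219675e-01] 321.01514124566836
dx dy dz [ 14.313 -16.126  -2.25 ] rv [-1.000e-03 -1.000e-03 -1.152e+00] rows>= 13.0
dx dy dz [ 18.868 -20.372  -0.579] rv [-1.000e-03 -1.000e-03 -1.152e+00] rows>= 16.7
```

>>> drive_tool(moves=[{"dx": 18.87,"dy": -20.37,"dz": -1.6,"rz": -1.152},{"dx": 18.87,"dy": -20.37,"dz": -1.6,"rz": -1.152},{"dx": 18.87,"dy": -20.37,"dz": -1.6,"rz": -1.152},{"dx": 18.87,"dy": -20.37,"dz": -1.6,"rz": -1.152},{"dx": 18.87,"dy": -20.37,"dz": -1.6,"rz": -1.152},{"dx": 18.87,"dy": -20.37,"dz": -1.6,"rz": -1.152},{"dx": 18.87,"dy": -20.37,"dz": -1.6,"rz": -1.152},{"dx": 18.87,"dy": -20.37,"dz": -1.6,"rz": -1.152},{"dx": 18.87,"dy": -20.37,"dz": -1.6,"rz": -1.152},{"dx": 18.87,"dy": -20.37,"dz": -1.6,"rz": -1.152},{"dx": 18.87,"dy": -20.37,"dz": -1.6,"rz": -1.152},{"dx": 18.87,"dy": -20.37,"dz": -1.6,"rz": -1.152},{"dx": 18.87,"dy": -20.37,"dz": -1.6,"rz": -1.152},{"dx": 18.87,"dy": -20.37,"dz": -1.6,"rz": -1.152},{"dx": 18.87,"dy": -20.37,"dz": -1.6,"rz": -1.152},{"dx": 18.87,"dy": -20.37,"dz": -1.6,"rz": -1.152},{"dx": 18.87,"dy": -20.37,"dz": -1.6,"rz": -1.152},{"dx": 18.87,"dy": -20.37,"dz": -1.6,"rz": -1.152},{"dx": 18.87,"dy": -20.37,"dz": -1.6,"rz": -1.152},{"dx": 18.87,"dy": -20.37,"dz": -1.6,"rz": -1.152}])

```text
$.moves[0]: bad value
```

Run:
```python
from h import *
s=bot.observe();print(s['tcp_pos'],s['time_s'])
im,d,W=cloud('wrist');save(im,'w1.png');np.savez('w1.npz',im=im,d=d,W=W)
Z=W[...,2]
near=(np.hypot(W[...,0]-.543,W[...,1]-.17)<.12)
for lo,hi in((.07,.085),(.092,.108)):
    m=(near&(Z>lo)&(Z<hi)).astype(np.uint8)
    n,l,st,_=cv2.connectedComponentsWithStats(m);k=1+st[1:,4].argmax()
    P=W[l==k];r=cv2.minAreaRect((P[:,:2]*1000).astype(np.float32));print(len(P),r,np.median(P[:,2]))
```

```text
[ 0.27442669 -0.616521    0.23199011] 0.1Traceback (most recent call last):
  File "<stdin>", line 8, in <module>
ValueError: attempt to get argmax of an empty sequence
```

View pics/w1.png

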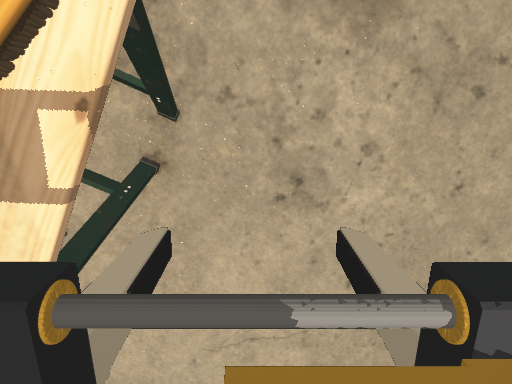

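The arm didn't move: the call was refused, so this picture only shows the start pose. I'll retry with all six keys, in case each row has to be complete.

>>> drive_tool(moves=[{"dx": 18.87,"dy": -20.37,"dz": -1.6,"rx": 0,"ry": 0,"rz": -1.152}])

```text
time_s: 0.25
tcp_pos: [0.2893, -0.5713, 0.2332]
eef_rot: [0.96, 0.279, -0.001, -0.001]
wrist_force: [1.3, 0.3, 0.4]
grip_width: 1.004
grip_force: 0.0
```

Run:
```python
from h import *
rel([.543,.172,.28],pose(90))
```

```text
dx dy dz [ 20.431 -16.376  -1.52 ] rv [-3.000e-03 -1.000e-03 -1.004e+00] rows>= 15.7
```

>>> drive_tool(moves=[{"dx": 20.4,"dy": -16.4,"dz": -1.5,"rx": 0,"ry": 0,"rz": -1.0},{"dx": 20.4,"dy": -16.4,"dz": -1.5,"rx": 0,"ry": 0,"rz": -1.0},{"dx": 20.4,"dy": -16.4,"dz": -1.5,"rx": 0,"ry": 0,"rz": -1.0},{"dx": 20.4,"dy": -16.4,"dz": -1.5,"rx": 0,"ry": 0,"rz": -1.0},{"dx": 20.4,"dy": -16.4,"dz": -1.5,"rx": 0,"ry": 0,"rz": -1.0},{"dx": 20.4,"dy": -16.4,"dz": -1.5,"rx": 0,"ry": 0,"rz": -1.0},{"dx": 20.4,"dy": -16.4,"dz": -1.5,"rx": 0,"ry": 0,"rz": -1.0},{"dx": 20.4,"dy": -16.4,"dz": -1.5,"rx": 0,"ry": 0,"rz": -1.0},{"dx": 20.4,"dy": -16.4,"dz": -1.5,"rx": 0,"ry": 0,"rz": -1.0},{"dx": 20.4,"dy": -16.4,"dz": -1.5,"rx": 0,"ry": 0,"rz": -1.0},{"dx": 20.4,"dy": -16.4,"dz": -1.5,"rx": 0,"ry": 0,"rz": -1.0},{"dx": 20.4,"dy": -16.4,"dz": -1.5,"rx": 0,"ry": 0,"rz": -1.0},{"dx": 20.4,"dy": -16.4,"dz": -1.5,"rx": 0,"ry": 0,"rz": -1.0},{"dx": 20.4,"dy": -16.4,"dz": -1.5,"rx": 0,"ry": 0,"rz": -1.0},{"dx": 20.4,"dy": -16.4,"dz": -1.5,"rx": 0,"ry": 0,"rz": -1.0},{"dx": 20.4,"dy": -16.4,"dz": -1.5,"rx": 0,"ry": 0,"rz": -1.0},{"dx": 20.4,"dy": -16.4,"dz": -1.5,"rx": 0,"ry": 0,"rz": -1.0},{"dx": 20.4,"dy": -16.4,"dz": -1.5,"rx": 0,"ry": 0,"rz": -1.0},{"dx": 20.4,"dy": -16.4,"dz": -1.5,"rx": 0,"ry": 0,"rz": -1.0}])

```text
time_s: 2.15
tcp_pos: [0.541, 0.174, 0.2804]
eef_rot: [0.708, 0.706, -0.0, 0.0]
wrist_force: [-0.2, 0.0, -0.9]
grip_width: 1.001
grip_force: 0.0
```

Run:
```python
from h import *
s=bot.observe();print(s['tcp_pos'],s['time_s'])
im,d,W=cloud('wrist');save(im,'w2.png');np.savez('w2.npz',im=im,d=d,W=W)
Z=W[...,2]
near=(np.hypot(W[...,0]-.543,W[...,1]-.17)<.12)
for lo,hi in((.07,.085),(.092,.108)):
    m=(near&(Z>lo)&(Z<hi)).astype(np.uint8)
    n,l,st,_=cv2.connectedComponentsWithStats(m);k=1+st[1:,4].argmax()
    P=W[l==k];r=cv2.minAreaRect((P[:,:2]*1000).astype(np.float32));print(len(P),r,np.median(P[:,2]))
```

```text
[0.54101256 0.17397843 0.28044597] 2.15
8012 ((541.150146484375, 177.08834838867188), (110.08450317382812, 149.87928771972656), 9.124479293823242) 0.07770318019034902
4227 ((542.3989868164062, 169.58335876464844), (45.0804557800293, 109.37386322021484), 0.04016603156924248) 0.09972313715034332
```

View pics/w2.png

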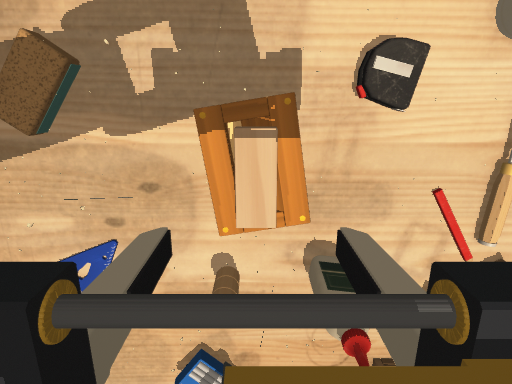

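The wrist view shows the offcut at about (256,180), lying along y and roughly 9° off the box. Its top measures z=0.0997, as expected. It measures about 45 mm wide, less than the listed 60 mm, but the gripper spans either. I'll descend onto it.

Run:
```python
from h import *
rel([.5424,.1696,.096],pose(90))
```

```text
dx dy dz [-0.138  0.044  6.153] rv [ 0.     0.    -0.003] rows>= 3.7
```

>>> drive_tool(moves=[{"dx": -0.14,"dy": 0.04,"dz": 2,"rx": 0,"ry": 0,"rz": 0},{"dx": -0.14,"dy": 0.04,"dz": 3.4,"rx": 0,"ry": 0,"rz": 0},{"dx": -0.14,"dy": 0.04,"dz": 4.6,"rx": 0,"ry": 0,"rz": 0},{"dx": -0.14,"dy": 0.04,"dz": 5.6,"rx": 0,"ry": 0,"rz": 0},{"dx": -0.14,"dy": 0.04,"dz": 6.15,"rx": 0,"ry": 0,"rz": 0},{"dx": -0.14,"dy": 0.04,"dz": 6.15,"rx": 0,"ry": 0,"rz": 0},{"dx": -0.14,"dy": 0.04,"dz": 6.15,"rx": 0,"ry": 0,"rz": 0}])

```text
time_s: 2.9
tcp_pos: [0.5429, 0.1702, 0.0972]
eef_rot: [0.708, 0.706, 0.0, 0.0]
wrist_force: [0.5, -0.2, 0.2]
grip_width: 0.999
grip_force: 0.0
```

>>> drive_tool(hand=20, moves=[{"dx": 0,"dy": 0,"dz": 0,"rx": 0,"ry": 0,"rz": 0},{"dx": 0,"dy": 0,"dz": 0,"rx": 0,"ry": 0,"rz": 0},{"dx": 0,"dy": 0,"dz": 0,"rx": 0,"ry": 0,"rz": 0},{"dx": 0,"dy": 0,"dz": 0,"rx": 0,"ry": 0,"rz": 0},{"dx": 0,"dy": 0,"dz": 0,"rx": 0,"ry": 0,"rz": 0},{"dx": 0,"dy": 0,"dz": 0,"rx": 0,"ry": 0,"rz": 0},{"dx": 0,"dy": 0,"dz": 0,"rx": 0,"ry": 0,"rz": 0},{"dx": 0,"dy": 0,"dz": 0,"rx": 0,"ry": 0,"rz": 0}])

```text
time_s: 3.7
tcp_pos: [0.5424, 0.1706, 0.096]
eef_rot: [0.708, 0.706, -0.0, -0.0]
wrist_force: [-0.7, 0.3, 1.2]
grip_width: 0.482
grip_force: 30.0
```

Gripped at 44.8 mm with 30 N. Next I lift it, carry it to (0.68, 0.10) and set it down.

>>> drive_tool(moves=[{"dx": 0,"dy": 0,"dz": -1,"rx": 0,"ry": 0,"rz": 0},{"dx": 0,"dy": 0,"dz": -2,"rx": 0,"ry": 0,"rz": 0},{"dx": -0.5,"dy": 1,"dz": -2.5,"rx": 0,"ry": 0,"rz": 0},{"dx": -1,"dy": 2,"dz": -2.5,"rx": 0,"ry": 0,"rz": 0},{"dx": -1.5,"dy": 3,"dz": -2.5,"rx": 0,"ry": 0,"rz": 0},{"dx": -2,"dy": 4,"dz": -2.5,"rx": 0,"ry": 0,"rz": 0},{"dx": -2.35,"dy": 4.6,"dz": -2,"rx": 0,"ry": 0,"rz": 0},{"dx": -2.35,"dy": 4.6,"dz": -1,"rx": 0,"ry": 0,"rz": 0},{"dx": -2.35,"dy": 4.6,"dz": 0,"rx": 0,"ry": 0,"rz": 0},{"dx": -2.35,"dy": 4.6,"dz": 1,"rx": 0,"ry": 0,"rz": 0},{"dx": -2.35,"dy": 4.6,"dz": 1.7,"rx": 0,"ry": 0,"rz": 0},{"dx": -2.35,"dy": 4.6,"dz": 2.1,"rx": 0,"ry": 0,"rz": 0},{"dx": -2.35,"dy": 4.6,"dz": 2.3,"rx": 0,"ry": 0,"rz": 0},{"dx": -2.35,"dy": 4.6,"dz": 2.45,"rx": 0,"ry": 0,"rz": 0},{"dx": -2.35,"dy": 4.6,"dz": 2.55,"rx": 0,"ry": 0,"rz": 0},{"dx": -2.35,"dy": 4.6,"dz": 2.55,"rx": 0,"ry": 0,"rz": 0},{"dx": -2.35,"dy": 4.6,"dz": 2.55,"rx": 0,"ry": 0,"rz": 0}])

```text
time_s: 5.4
tcp_pos: [0.6806, 0.0998, 0.0203]
eef_rot: [0.708, 0.706, 0.0, 0.0]
wrist_force: [0.6, 0.0, -1.5]
grip_width: 0.482
grip_force: 30.0
```

>>> drive_tool(moves=[{"dx": 0,"dy": 0,"dz": 0.05,"rx": 0,"ry": 0,"rz": 0},{"dx": 0,"dy": 0,"dz": 0.05,"rx": 0,"ry": 0,"rz": 0}])

```text
time_s: 5.6
tcp_pos: [0.6803, 0.0998, 0.0182]
eef_rot: [0.708, 0.706, 0.0, 0.0]
wrist_force: [0.5, -0.5, -1.1]
grip_width: 0.477
grip_force: 30.0
```

>>> drive_tool(hand=75, moves=[{"dx": 0,"dy": 0,"dz": 0,"rx": 0,"ry": 0,"rz": 0},{"dx": 0,"dy": 0,"dz": 0,"rx": 0,"ry": 0,"rz": 0},{"dx": 0,"dy": 0,"dz": 0,"rx": 0,"ry": 0,"rz": 0},{"dx": 0,"dy": 0,"dz": 0,"rx": 0,"ry": 0,"rz": 0},{"dx": 0,"dy": 0,"dz": 0,"rx": 0,"ry": 0,"rz": 0},{"dx": 0,"dy": 0,"dz": -1,"rx": 0,"ry": 0,"rz": 0},{"dx": 0,"dy": 0,"dz": -2.5,"rx": 0,"ry": 0,"rz": 0},{"dx": 0,"dy": 0,"dz": -4,"rx": 0,"ry": 0,"rz": 0},{"dx": 0,"dy": 0,"dz": -5.5,"rx": 0,"ry": 0,"rz": 0},{"dx": 0,"dy": 0,"dz": -7,"rx": 0,"ry": 0,"rz": 0},{"dx": 0,"dy": 0,"dz": -8,"rx": 0,"ry": 0,"rz": 0},{"dx": 0,"dy": 0,"dz": -8,"rx": 0,"ry": 0,"rz": 0}])

```text
time_s: 6.8
tcp_pos: [0.6813, 0.0999, 0.2637]
eef_rot: [0.708, 0.706, 0.003, 0.002]
wrist_force: [0.4, -0.7, 0.4]
grip_width: 0.808
grip_force: 0.0
```

Run:
```python
from h import *
# tray: view poses; camera looks along tool -x. tray near (.478,-.19)
rel([.50,-.17,.28],pose(45))
```

```text
dx dy dz [-9.008 -6.021 -0.593] rv [ 0.006 -0.004  0.783] rows>= 6.5
```

>>> drive_tool(moves=[{"dx": -9,"dy": -6,"dz": -0.6,"rx": 0,"ry": 0,"rz": 0.785},{"dx": -9,"dy": -6,"dz": -0.6,"rx": 0,"ry": 0,"rz": 0.785},{"dx": -9,"dy": -6,"dz": -0.6,"rx": 0,"ry": 0,"rz": 0.785},{"dx": -9,"dy": -6,"dz": -0.6,"rx": 0,"ry": 0,"rz": 0.785},{"dx": -9,"dy": -6,"dz": -0.6,"rx": 0,"ry": 0,"rz": 0.785},{"dx": -9,"dy": -6,"dz": -0.6,"rx": 0,"ry": 0,"rz": 0.785},{"dx": -9,"dy": -6,"dz": -0.6,"rx": 0,"ry": 0,"rz": 0.785},{"dx": -9,"dy": -6,"dz": -0.6,"rx": 0,"ry": 0,"rz": 0.785},{"dx": -9,"dy": -6,"dz": -0.6,"rx": 0,"ry": 0,"rz": 0.785},{"dx": -9,"dy": -6,"dz": -0.6,"rx": 0,"ry": 0,"rz": 0.785}])

```text
time_s: 7.8
tcp_pos: [0.5001, -0.1692, 0.2755]
eef_rot: [0.924, 0.382, -0.0, -0.0]
wrist_force: [0.0, 0.0, 0.3]
grip_width: 0.808
grip_force: 0.0
```

Run:
```python
from h import *
s=bot.observe();print(s['tcp_pos'],s['time_s'])
im,d,W=cloud('wrist');np.savez('w3.npz',im=im,d=d,W=W)
imt,dt,Wt=cloud('top');np.savez('t3.npz',im=imt,d=dt,W=Wt)
hsv=cv2.cvtColor(im,cv2.COLOR_RGB2HSV);Z=W[...,2]
near=np.hypot(W[...,0]-.478,W[...,1]-.19*-1)<.09
def rect(m,l):
    n,lb,st,_=cv2.connectedComponentsWithStats(m.astype(np.uint8));k=1+st[1:,4].argmax()
    P=W[lb==k];r=cv2.minAreaRect((P[:,:2]*1000).astype(np.float32));print(l,len(P),np.round(r[0],1),np.round(r[1],1),round(r[2],1),np.round(np.percentile(P[:,2],[2,50,98]),4))
org=near&(hsv[...,0]<22)&(hsv[...,1]>150)
rect(org&(Z>.083)&(Z<.094),'griptop'); rect(org&(Z>.05)&(Z<.1),'grip')
blue=near&(hsv[...,0]>100)&(hsv[...,0]<125)&(hsv[...,1]>120)
rect(blue&(Z>.005),'blue')
# box slot depth profile in box frame (yaw 9.1), from top cam
a=np.radians(9.1);c=np.array([.5420,.1768]);d2=Wt[...,:2]-c
X=d2@[np.cos(a),np.sin(a)];Y=d2@[-np.sin(a),np.cos(a)]
for x in range(-50,55,6):
    m=(abs(X*1000-x)<3)&(abs(Y)<.045);print(x,round(np.median(Wt[m][:,2])*1000,1),m.sum())
out=np.hstack([im,np.vstack([cv2.resize(imt[110:260,110:254],(288,300)),cv2.resize(imt[60:84],(288,84))])])
save(out,'m3.png')
```

```text
[ 0.50012844 -0.16918499  0.27548001] 7.8
griptop 591 [ 480.1 -183.1] [54.8 13.8] 48.0 [0.0854 0.0876 0.0892]
grip 631 [ 480.1 -183.1] [54.8 13.8] 48.0 [0.0709 0.0875 0.0891]
blue 775 [ 495.4 -209.7] [67.4 44.5] 47.8 [0.0096 0.0173 0.038 ]
-50 78.4 98
-44 79.0 96
-38 78.7 96
-32 78.8 93
-26 79.1 70
-20 6.6 62
-14 6.8 80
-8 8.0 112
-2 54.7 97
4 60.3 98
10 65.8 100
16 70.4 97
22 75.5 102
28 78.5 92
34 78.7 98
40 78.8 91
46 78.4 94
52 78.3 95
```

View pics/m3.png

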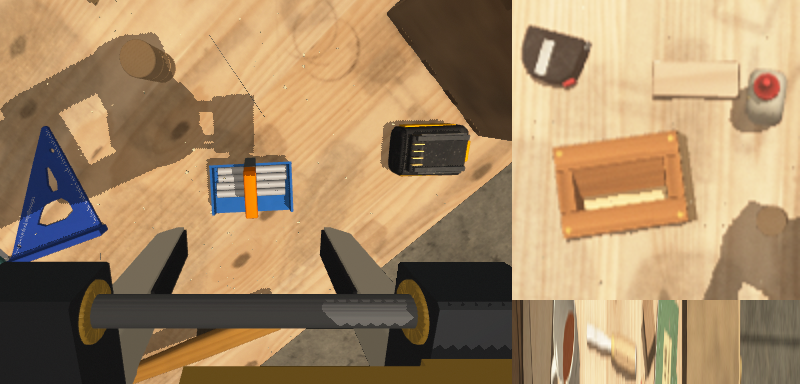

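The box yaw is 9.1°, and the depth profile puts the slot at box x −25 to −8 mm, which confirms the direction. The offcut lies flat near (0.68, 0.10). The tray grip is at (0.4801, −0.1831) with its top at 0.088, and the tray yaw is 48° with the pins at the back. Next I grasp the tray.

Run:
```python
from h import *
rel([.4801,-.1831,.073],pose(48))
```

```text
dx dy dz [-0.805 -0.138  6.753] rv [-0.001  0.    -0.053] rows>= 4.1
```

>>> drive_tool(hand=60, moves=[{"dx": -0.8,"dy": -0.14,"dz": 1,"rx": 0,"ry": 0,"rz": -0.053},{"dx": -0.8,"dy": -0.14,"dz": 2.5,"rx": 0,"ry": 0,"rz": -0.053},{"dx": -0.8,"dy": -0.14,"dz": 4,"rx": 0,"ry": 0,"rz": -0.053},{"dx": -0.8,"dy": -0.14,"dz": 5,"rx": 0,"ry": 0,"rz": -0.053},{"dx": -0.8,"dy": -0.14,"dz": 5.8,"rx": 0,"ry": 0,"rz": -0.053},{"dx": -0.8,"dy": -0.14,"dz": 6.4,"rx": 0,"ry": 0,"rz": -0.053},{"dx": -0.8,"dy": -0.14,"dz": 6.75,"rx": 0,"ry": 0,"rz": -0.053},{"dx": -0.8,"dy": -0.14,"dz": 6.75,"rx": 0,"ry": 0,"rz": -0.053},{"dx": -0.8,"dy": -0.14,"dz": 6.75,"rx": 0,"ry": 0,"rz": -0.053}])

```text
time_s: 8.8
tcp_pos: [0.4802, -0.1837, 0.0742]
eef_rot: [0.914, 0.407, 0.0, 0.0]
wrist_force: [-0.4, 1.0, 1.7]
grip_width: 0.648
grip_force: 0.0
```

>>> drive_tool(hand=3, moves=[{"dx": 0,"dy": 0,"dz": 0,"rx": 0,"ry": 0,"rz": 0},{"dx": 0,"dy": 0,"dz": 0,"rx": 0,"ry": 0,"rz": 0},{"dx": 0,"dy": 0,"dz": 0,"rx": 0,"ry": 0,"rz": 0},{"dx": 0,"dy": 0,"dz": 0,"rx": 0,"ry": 0,"rz": 0},{"dx": 0,"dy": 0,"dz": 0,"rx": 0,"ry": 0,"rz": 0},{"dx": 0,"dy": 0,"dz": 0,"rx": 0,"ry": 0,"rz": 0},{"dx": 0,"dy": 0,"dz": 0,"rx": 0,"ry": 0,"rz": 0},{"dx": 0,"dy": 0,"dz": 0,"rx": 0,"ry": 0,"rz": 0}])

```text
time_s: 9.6
tcp_pos: [0.4798, -0.1839, 0.0735]
eef_rot: [0.914, 0.406, 0.0, 0.0]
wrist_force: [1.0, -0.8, -0.1]
grip_width: 0.144
grip_force: 30.0
```

Run:
```python
from h import *
rel([.4801,-.1831,.25],pose(48))
a=np.radians(9.1);ex=np.array([np.cos(a),np.sin(a),0])
def tcp(p,lipx=.008,lz=None):
    r=np.radians(p); c,s=np.cos(r),np.sin(r)
    lz=lz or .083+.019*max(0,c-s)
    dx=(-.0425)*c-(-.054)*s; dz=(-.0425)*s+(-.054)*c   # lip rel. to TCP
    return np.array([.542,.1768,0])+ex*(lipx-dx)+np.array([0,0,lz-dz])
P=tcp(0,lz=.155);print(P);Pc=(np.array([.4801,-.1831,.25]),pose(48));rel(P,pose(9.1),Pc)
C=(P,pose(9.1))
for p in (0,8,16,24,32,40,48): print(p);rel(tcp(p),pose(9.1,p),C)
```

```text
dx dy dz [ 0.026 -0.01  -5.883] rv [ 0.    -0.    -0.001] rows>= 3.5
[0.5918644  0.18478698 0.209     ]
dx dy dz [11.606 -5.437  1.367] rv [0.    0.    0.679] rows>= 7.7
0
dx dy dz [0.    0.    1.767] rv [0. 0. 0.] rows>= 1.1
8
dx dy dz [-0.264  0.     1.681] rv [-0.    0.14  0.  ] rows>= 1.0
16
dx dy dz [-0.551  0.     1.645] rv [-0.     0.279  0.   ] rows>= 1.9
24
dx dy dz [-0.855  0.     1.658] rv [-0.     0.419  0.   ] rows>= 2.8
32
dx dy dz [-1.169 -0.     1.721] rv [0.    0.559 0.   ] rows>= 3.7
40
dx dy dz [-1.488  0.     1.832] rv [-0.     0.698 -0.   ] rows>= 4.7
48
dx dy dz [-1.806  0.     1.943] rv [-0.     0.838  0.   ] rows>= 5.6
```

>>> drive_tool(moves=[{"dx": 0,"dy": 0,"dz": -0.3,"rx": 0,"ry": 0,"rz": 0},{"dx": 0,"dy": 0,"dz": -0.9,"rx": 0,"ry": 0,"rz": 0},{"dx": 0,"dy": 0,"dz": -1.7,"rx": 0,"ry": 0,"rz": 0},{"dx": 0,"dy": 0,"dz": -2.6,"rx": 0,"ry": 0,"rz": 0},{"dx": 0,"dy": 0,"dz": -3.5,"rx": 0,"ry": 0,"rz": 0},{"dx": 0,"dy": 0,"dz": -4.4,"rx": 0,"ry": 0,"rz": 0},{"dx": 0,"dy": 0,"dz": -5.3,"rx": 0,"ry": 0,"rz": 0},{"dx": 0,"dy": 0,"dz": -6.2,"rx": 0,"ry": 0,"rz": 0},{"dx": 0,"dy": 0,"dz": -6.9,"rx": 0,"ry": 0,"rz": 0},{"dx": 0,"dy": 0,"dz": -7.3,"rx": 0,"ry": 0,"rz": 0},{"dx": 0,"dy": 0,"dz": -7.3,"rx": 0,"ry": 0,"rz": 0}])

```text
time_s: 10.7
tcp_pos: [0.48, -0.1839, 0.2939]
eef_rot: [0.914, 0.406, 0.001, 0.001]
wrist_force: [0.2, -0.7, -5.8]
grip_width: 0.15
grip_force: 30.0
```

>>> drive_tool(moves=[{"dx": 0.2,"dy": -0.1,"dz": 0,"rx": 0,"ry": 0,"rz": 0.01},{"dx": 0.6,"dy": -0.3,"dz": 0,"rx": 0,"ry": 0,"rz": 0.03},{"dx": 1.2,"dy": -0.56,"dz": 0,"rx": 0,"ry": 0,"rz": 0.07},{"dx": 2,"dy": -0.94,"dz": 0,"rx": 0,"ry": 0,"rz": 0.12},{"dx": 2.8,"dy": -1.31,"dz": 0,"rx": 0,"ry": 0,"rz": 0.17},{"dx": 3.6,"dy": -1.69,"dz": 0,"rx": 0,"ry": 0,"rz": 0.22},{"dx": 4.4,"dy": -2.06,"dz": 0,"rx": 0,"ry": 0,"rz": 0.27},{"dx": 5.2,"dy": -2.44,"dz": 0,"rx": 0,"ry": 0,"rz": 0.32},{"dx": 6,"dy": -2.81,"dz": 0,"rx": 0,"ry": 0,"rz": 0.37},{"dx": 6.8,"dy": -3.19,"dz": 0,"rx": 0,"ry": 0,"rz": 0.42},{"dx": 7.6,"dy": -3.56,"dz": 0,"rx": 0,"ry": 0,"rz": 0.47},{"dx": 8.4,"dy": -3.94,"dz": 0,"rx": 0,"ry": 0,"rz": 0.52},{"dx": 9.2,"dy": -4.31,"dz": 0,"rx": 0,"ry": 0,"rz": 0.57},{"dx": 10,"dy": -4.69,"dz": 0,"rx": 0,"ry": 0,"rz": 0.62},{"dx": 10.7,"dy": -5,"dz": 0,"rx": 0,"ry": 0,"rz": 0.65},{"dx": 11.2,"dy": -5.25,"dz": 0,"rx": 0,"ry": 0,"rz": 0.67},{"dx": 11.5,"dy": -5.38,"dz": 0,"rx": 0,"ry": 0,"rz": 0.68},{"dx": 11.6,"dy": -5.44,"dz": 0,"rx": 0,"ry": 0,"rz": 0.68},{"dx": 11.6,"dy": -5.44,"dz": 0,"rx": 0,"ry": 0,"rz": 0.68},{"dx": 11.6,"dy": -5.44,"dz": 0,"rx": 0,"ry": 0,"rz": 0.68}])

```text
time_s: 12.7
tcp_pos: [0.5915, 0.1833, 0.2924]
eef_rot: [0.997, 0.078, -0.0, 0.0]
wrist_force: [0.6, -0.2, -5.6]
grip_width: 0.151
grip_force: 30.0
```

Run:
```python
from h import *
s=bot.observe();print(s['joints'],s['time_s'])
rel([.59186,.18479,.209],pose(9.1))
im,d,W=cloud('top');im2=cloud('wrist')[0];ims=cloud('side')[0]
hsv=cv2.cvtColor(im2,cv2.COLOR_RGB2HSV)
save(np.hstack([cv2.resize(im[100:260,90:270],(400,356)),cv2.resize(ims[60:320,150:410],(356,356))]),'m4.png')
```

```text
[ 2.59397007e-01 -1.42055411e-02  1.48096063e+00 -2.01485381e-04
  1.67517371e+00  1.67356080e+00] 12.7
dx dy dz [ 0.019 -0.048  2.779] rv [ 0.     0.    -0.002] rows>= 1.7
```

View pics/m4.png

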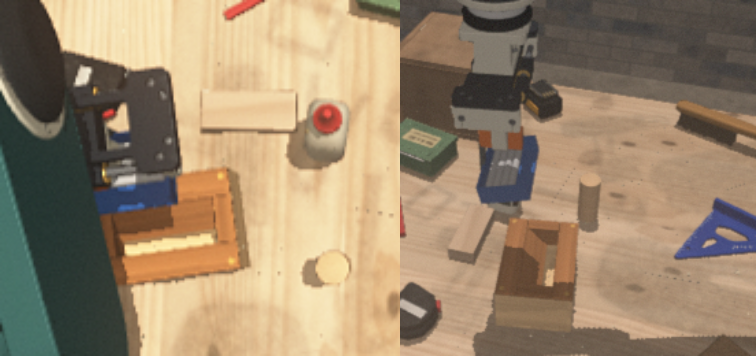

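>>> drive_tool(moves=[{"dx": 0.02,"dy": -0.05,"dz": 0.4,"rx": 0,"ry": 0,"rz": 0},{"dx": 0.02,"dy": -0.05,"dz": 1.1,"rx": 0,"ry": 0,"rz": 0},{"dx": 0.02,"dy": -0.05,"dz": 1.9,"rx": 0,"ry": 0,"rz": 0},{"dx": 0.02,"dy": -0.05,"dz": 2.7,"rx": 0,"ry": 0,"rz": 0},{"dx": 0.02,"dy": -0.05,"dz": 3.5,"rx": 0,"ry": 0,"rz": 0},{"dx": 0.02,"dy": -0.05,"dz": 4.1,"rx": 0,"ry": 0,"rz": 0},{"dx": 0.02,"dy": -0.05,"dz": 4.4,"rx": 0,"ry": 0,"rz": 0},{"dx": 0.02,"dy": -0.05,"dz": 4.55,"rx": 0,"ry": 0,"rz": 0},{"dx": 0.02,"dy": -0.05,"dz": 4.55,"rx": 0,"ry": 0,"rz": 0},{"dx": 0.02,"dy": -0.05,"dz": 4.55,"rx": 0,"ry": 0,"rz": 0}])

```text
time_s: 13.85
tcp_pos: [0.5925, 0.1855, 0.1571]
eef_rot: [0.997, 0.078, 0.001, -0.0]
wrist_force: [0.5, -0.0, -5.7]
grip_width: 0.145
grip_force: 30.0
```

Run:
```python
from h import *
rel([.59186,.18479,.156],pose(9.1))
s=cloud('side')
im,W=s[0],s[2];hsv=cv2.cvtColor(im,cv2.COLOR_RGB2HSV)
blue=(hsv[...,0]>100)&(hsv[...,0]<125)&(hsv[...,1]>120)&(np.hypot(W[...,0]-.58,W[...,1]-.18)<.09)&(W[...,2]>.08)
P=W[blue];a=np.radians(9.1);d=P[:,:2]-[.542,.1768]
for q,l in((d@[np.cos(a),np.sin(a)],'x'),(d@[-np.sin(a),np.cos(a)],'y'),(P[:,2],'z')):print(l,np.round(np.percentile(q,[1,5,50,95,99])*1000,1))
```

```text
dx dy dz [-0.023  0.022  0.036] rv [-0.    -0.001 -0.002] rows>= 0.0
x [11.7 11.8 12.5 27.9 30. ]
y [-14.2 -13.5  -7.3  -3.9  -3.6]
z [ 97.8  98.3 102.  102.1 102.1]
```

The lip sits at box x ≈ 10 mm and z ≈ 0.102, as planned. Now I tip the tray, pivoting about the lip.

>>> drive_tool(moves=[{"dx": -0.13,"dy": 0,"dz": -0.04,"rx": 0,"ry": 0.07,"rz": 0},{"dx": -0.26,"dy": 0,"dz": -0.09,"rx": 0,"ry": 0.14,"rz": 0},{"dx": -0.41,"dy": 0,"dz": -0.11,"rx": 0,"ry": 0.21,"rz": 0},{"dx": -0.55,"dy": 0,"dz": -0.12,"rx": 0,"ry": 0.28,"rz": 0},{"dx": -0.65,"dy": 0,"dz": -0.12,"rx": 0,"ry": 0.325,"rz": 0},{"dx": -0.75,"dy": 0,"dz": -0.12,"rx": 0,"ry": 0.37,"rz": 0},{"dx": -0.855,"dy": 0,"dz": -0.11,"rx": 0,"ry": 0.42,"rz": 0},{"dx": -0.96,"dy": 0,"dz": -0.09,"rx": 0,"ry": 0.465,"rz": 0},{"dx": -1.06,"dy": 0,"dz": -0.07,"rx": 0,"ry": 0.51,"rz": 0},{"dx": -1.17,"dy": 0,"dz": -0.05,"rx": 0,"ry": 0.56,"rz": 0},{"dx": -1.33,"dy": 0,"dz": 0,"rx": 0,"ry": 0.63,"rz": 0},{"dx": -1.49,"dy": 0,"dz": 0.06,"rx": 0,"ry": 0.7,"rz": 0},{"dx": -1.65,"dy": 0,"dz": 0.12,"rx": 0,"ry": 0.77,"rz": 0},{"dx": -1.8,"dy": 0,"dz": 0.17,"rx": 0,"ry": 0.84,"rz": 0},{"dx": -1.8,"dy": 0,"dz": 0.17,"rx": 0,"ry": 0.84,"rz": 0},{"dx": -1.8,"dy": 0,"dz": 0.17,"rx": 0,"ry": 0.84,"rz": 0},{"dx": -1.8,"dy": 0,"dz": 0.17,"rx": 0,"ry": 0.84,"rz": 0},{"dx": -1.8,"dy": 0,"dz": 0.17,"rx": 0,"ry": 0.84,"rz": 0},{"dx": -1.8,"dy": 0,"dz": 0.17,"rx": 0,"ry": 0.84,"rz": 0},{"dx": -1.8,"dy": 0,"dz": 0.17,"rx": 0,"ry": 0.84,"rz": 0}])

```text
time_s: 15.9
tcp_pos: [0.5389, 0.177, 0.151]
eef_rot: [0.91, 0.071, 0.406, -0.032]
wrist_force: [0.0, 0.1, -3.7]
grip_width: 0.149
grip_force: 30.0
```

Run:
```python
from h import *
s=bot.observe();print(s['wrist_force'],s['joints'])
im=cloud('side')[0];im2=cloud('top')[0]
save(np.hstack([cv2.resize(im[150:320,190:330],(330,400)),cv2.resize(im2[150:250,110:220],(440,400))]),'m5.png')
```

```text
[ 1.48169845e-03  1.00612261e-01 -3.71651914e+00] [ 0.34219031 -0.55294952  2.29389446 -0.2515927   0.58437954  1.90664546]
```

View pics/m5.png

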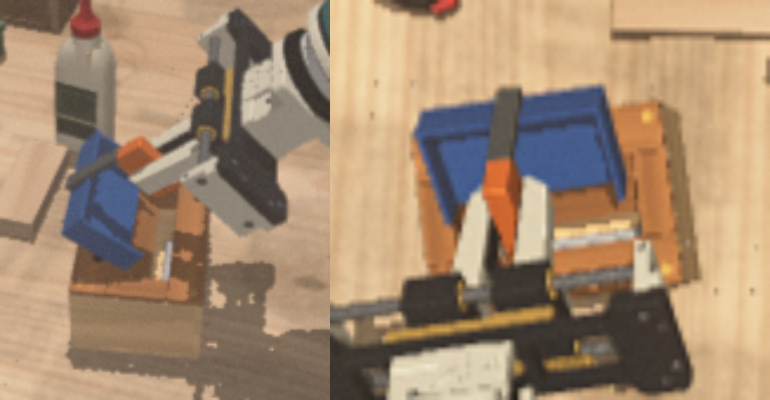

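The tray is empty: the wrist force fell by 2 N, which is four pins. A pin is visible near the slot, so I'll lift away, level the tray and check the slot depth.

Run:
```python
from h import *
s=bot.observe();p=np.array(s['tcp_pos'])
rel(p+[0,0,.05],Rn.from_quat(s['eef_rot'])); rel([.60,.185,.28],pose(9.1))
```

```text
dx dy dz [ 1.241  0.    -1.113] rv [0. 0. 0.] rows>= 1.0
dx dy dz [ 4.577  0.055 -1.343] rv [ 0.001 -0.84  -0.002] rows>= 5.6
```

>>> drive_tool(moves=[{"dx": 0.6,"dy": 0,"dz": -0.55,"rx": 0,"ry": 0,"rz": 0},{"dx": 1.24,"dy": 0,"dz": -1.1,"rx": 0,"ry": 0,"rz": 0},{"dx": 1.9,"dy": 0,"dz": -1.2,"rx": 0,"ry": -0.12,"rz": 0},{"dx": 2.5,"dy": 0,"dz": -1.2,"rx": 0,"ry": -0.25,"rz": 0},{"dx": 3.1,"dy": 0,"dz": -1.3,"rx": 0,"ry": -0.38,"rz": 0},{"dx": 3.7,"dy": 0,"dz": -1.3,"rx": 0,"ry": -0.52,"rz": 0},{"dx": 4.2,"dy": 0,"dz": -1.34,"rx": 0,"ry": -0.66,"rz": 0},{"dx": 4.58,"dy": 0.05,"dz": -1.34,"rx": 0,"ry": -0.78,"rz": 0},{"dx": 4.58,"dy": 0.05,"dz": -1.34,"rx": 0,"ry": -0.84,"rz": 0},{"dx": 4.58,"dy": 0.05,"dz": -1.34,"rx": 0,"ry": -0.84,"rz": 0},{"dx": 4.58,"dy": 0.05,"dz": -1.34,"rx": 0,"ry": -0.84,"rz": 0}])

```text
time_s: 17.1
tcp_pos: [0.6002, 0.1852, 0.2794]
eef_rot: [0.997, 0.078, 0.001, -0.0]
wrist_force: [-0.3, 0.2, -2.8]
grip_width: 0.149
grip_force: 30.0
```

Run:
```python
from h import *
rel([.4798,-.1839,.2924],pose(48))
im,d,W=cloud('side');im2,_,W2=cloud('top')
a=np.radians(9.1)
for n,w in(('side',W),('top',W2)):
    d2=w[...,:2]-[.542,.1768];X=d2@[np.cos(a),np.sin(a)];Y=d2@[-np.sin(a),np.cos(a)]
    for x in range(-24,8,4):
        m=(abs(X*1000-x)<2)&(abs(Y)<.055)&(w[...,2]<.1);q=w[m][:,2]*1000
        if len(q)>3:print(n,x,np.round(np.percentile(q,[5,50,95]),1),m.sum())
save(np.hstack([cv2.resize(im[200:320,200:310],(366,400),interpolation=2),cv2.resize(im2[160:240,110:220],(430,400),interpolation=2)]),'m6.png')
```

```text
dx dy dz [-5.885 11.527 -0.439] rv [ 0.001 -0.001 -0.681] rows>= 7.8
side -24 [55.2 76.3 79.2] 33
side -20 [12.9 16.  73.2] 48
side -16 [ 4.2 12.8 69.7] 43
side -12 [ 4.   6.1 69.4] 47
side -8 [ 3.8 48.6 70.6] 76
side -4 [ 5.5 52.5 65.2] 88
side 0 [53.3 56.5 69.3] 77
side 4 [56.2 59.6 63.7] 78
top -24 [64.5 78.5 80.6] 33
top -20 [12.8 16.7 21.6] 60
top -16 [ 6.1 13.7 66.7] 62
top -12 [ 4.8  7.  54.6] 62
top -8 [ 4.8  7.8 53.9] 89
top -4 [ 5.3 53.2 57.9] 95
top 0 [54.  57.1 60.2] 78
top 4 [57.6 60.5 64.2] 83
```

View pics/m6.png

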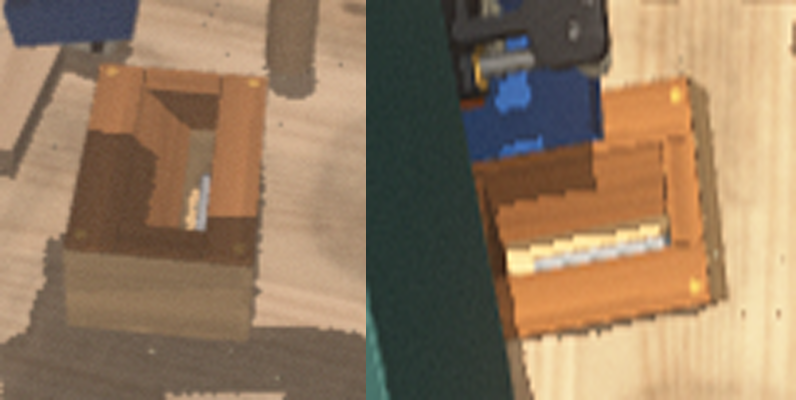

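A pin lies at z ≈ 16 mm on the box floor, and the hopper slope and slot are clear. Now I return the tray to its original spot.

>>> drive_tool(moves=[{"dx": -0.3,"dy": 0.6,"dz": -0.4,"rx": 0,"ry": 0,"rz": -0.04},{"dx": -0.9,"dy": 1.7,"dz": -0.44,"rx": 0,"ry": 0,"rz": -0.1},{"dx": -1.5,"dy": 2.9,"dz": -0.44,"rx": 0,"ry": 0,"rz": -0.17},{"dx": -2.1,"dy": 4.1,"dz": -0.44,"rx": 0,"ry": 0,"rz": -0.24},{"dx": -2.7,"dy": 5.3,"dz": -0.44,"rx": 0,"ry": 0,"rz": -0.31},{"dx": -3.3,"dy": 6.5,"dz": -0.44,"rx": 0,"ry": 0,"rz": -0.38},{"dx": -3.9,"dy": 7.7,"dz": -0.44,"rx": 0,"ry": 0,"rz": -0.45},{"dx": -4.5,"dy": 8.8,"dz": -0.44,"rx": 0,"ry": 0,"rz": -0.52},{"dx": -5.1,"dy": 9.9,"dz": -0.44,"rx": 0,"ry": 0,"rz": -0.59},{"dx": -5.5,"dy": 10.8,"dz": -0.44,"rx": 0,"ry": 0,"rz": -0.64},{"dx": -5.8,"dy": 11.3,"dz": -0.44,"rx": 0,"ry": 0,"rz": -0.68},{"dx": -5.88,"dy": 11.53,"dz": -0.44,"rx": 0,"ry": 0,"rz": -0.68},{"dx": -5.88,"dy": 11.53,"dz": -0.44,"rx": 0,"ry": 0,"rz": -0.68},{"dx": -5.88,"dy": 11.53,"dz": -0.44,"rx": 0,"ry": 0,"rz": -0.68}])

```text
time_s: 18.6
tcp_pos: [0.4798, -0.1833, 0.2934]
eef_rot: [0.914, 0.406, 0.0, 0.0]
wrist_force: [-0.1, 0.2, -3.1]
grip_width: 0.145
grip_force: 30.0
```

>>> drive_tool(moves=[{"dx": 0,"dy": 0,"dz": 0.5,"rx": 0,"ry": 0,"rz": 0},{"dx": 0,"dy": 0,"dz": 1.5,"rx": 0,"ry": 0,"rz": 0},{"dx": 0,"dy": 0,"dz": 2.5,"rx": 0,"ry": 0,"rz": 0},{"dx": 0,"dy": 0,"dz": 3.5,"rx": 0,"ry": 0,"rz": 0},{"dx": 0,"dy": 0,"dz": 4.5,"rx": 0,"ry": 0,"rz": 0},{"dx": 0,"dy": 0,"dz": 5.5,"rx": 0,"ry": 0,"rz": 0},{"dx": 0,"dy": 0,"dz": 6.2,"rx": 0,"ry": 0,"rz": 0},{"dx": 0,"dy": 0,"dz": 6.7,"rx": 0,"ry": 0,"rz": 0},{"dx": 0,"dy": 0,"dz": 7,"rx": 0,"ry": 0,"rz": 0},{"dx": 0,"dy": 0,"dz": 7.15,"rx": 0,"ry": 0,"rz": 0},{"dx": 0,"dy": 0,"dz": 7.2,"rx": 0,"ry": 0,"rz": 0},{"dx": 0,"dy": 0,"dz": 7.2,"rx": 0,"ry": 0,"rz": 0},{"dx": 0,"dy": 0,"dz": 7.2,"rx": 0,"ry": 0,"rz": 0}])

```text
time_s: 19.9
tcp_pos: [0.4801, -0.1842, 0.078]
eef_rot: [0.914, 0.406, 0.0, 0.0]
wrist_force: [-0.2, -0.2, -2.8]
grip_width: 0.148
grip_force: 30.0
```

Not in contact yet, with about 4 mm left to go.

>>> drive_tool(moves=[{"dx": 0,"dy": 0,"dz": 0.06,"rx": 0,"ry": 0,"rz": 0},{"dx": 0,"dy": 0,"dz": 0.12,"rx": 0,"ry": 0,"rz": 0},{"dx": 0,"dy": 0,"dz": 0.15,"rx": 0,"ry": 0,"rz": 0},{"dx": 0,"dy": 0,"dz": 0.15,"rx": 0,"ry": 0,"rz": 0},{"dx": 0,"dy": 0,"dz": 0.15,"rx": 0,"ry": 0,"rz": 0}])

```text
time_s: 20.4
tcp_pos: [0.48, -0.1841, 0.0735]
eef_rot: [0.914, 0.406, 0.0, 0.0]
wrist_force: [-2.1, 0.6, 5.8]
grip_width: 0.15
grip_force: 30.0
```

Contact at 5.8 N. I release, let it settle, and rise.

>>> drive_tool(hand=60, moves=[{"dx": 0,"dy": 0,"dz": 0,"rx": 0,"ry": 0,"rz": 0},{"dx": 0,"dy": 0,"dz": 0,"rx": 0,"ry": 0,"rz": 0},{"dx": 0,"dy": 0,"dz": 0,"rx": 0,"ry": 0,"rz": 0},{"dx": 0,"dy": 0,"dz": 0,"rx": 0,"ry": 0,"rz": 0},{"dx": 0,"dy": 0,"dz": 0,"rx": 0,"ry": 0,"rz": 0},{"dx": 0,"dy": 0,"dz": 0,"rx": 0,"ry": 0,"rz": 0},{"dx": 0,"dy": 0,"dz": -0.6,"rx": 0,"ry": 0,"rz": 0},{"dx": 0,"dy": 0,"dz": -1.5,"rx": 0,"ry": 0,"rz": 0},{"dx": 0,"dy": 0,"dz": -3,"rx": 0,"ry": 0,"rz": 0},{"dx": 0,"dy": 0,"dz": -4.5,"rx": 0,"ry": 0,"rz": 0},{"dx": 0,"dy": 0,"dz": -6,"rx": 0,"ry": 0,"rz": 0},{"dx": 0,"dy": 0,"dz": -7,"rx": 0,"ry": 0,"rz": 0},{"dx": 0,"dy": 0,"dz": -7,"rx": 0,"ry": 0,"rz": 0},{"dx": 0,"dy": 0,"dz": -7,"rx": 0,"ry": 0,"rz": 0}])

```text
time_s: 21.8
tcp_pos: [0.4798, -0.1841, 0.2827]
eef_rot: [0.914, 0.406, 0.0, 0.0]
wrist_force: [0.0, 0.9, -1.5]
grip_width: 0.642
grip_force: 0.0
```

Run:
```python
from h import *
im=cloud('side')[0];im2=cloud('top')[0]
save(np.hstack([cv2.resize(im[60:330,130:390],(385,400)),cv2.resize(im2[110:270,100:260],(400,400),interpolation=2)]),'m7.png')
```

```text
(no output)
```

View pics/m7.png

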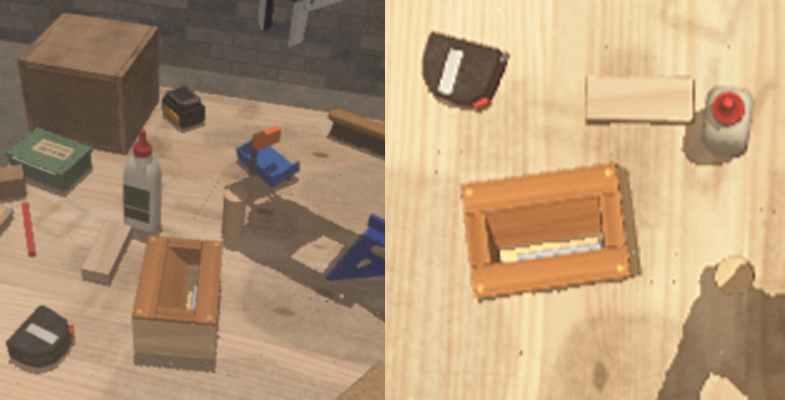

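The tray stands upright and empty at about (268,158) in the side view. The offcut is flat on the bench, the hopper is clear, there are no loose pins, and the bystanders are unmoved. I'm handing in the job.

```bash
python3 -c "
from station import bot
print(bot.close_job())"
```

```text
the job is handed in; nothing more can be done
None
```

I handed the job in at about 22 s: the offcut is flat on the bench, the pins went through the slot into the box (one seen on its floor; the tray, hopper and bench show none), the empty tray stands upright where it started, and the four bystanders look unmoved.

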